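Strip the stud and fill the kit tray

ROBOT

A 7-joint arm with a two-finger parallel gripper is mounted at the origin on the work surface. World frame = base frame: x ahead of the robot, y to its left, z up, the work surface at z = 0. Lengths are in m, angles in rad, forces in N, time in s.
With the tool pointing down it reaches from about 0.425 to 0.875 m from the base axis. Payload 4.7 kg.
Tool frame: the origin (TCP) lies on the mounting face of the last link; the fingertips stand 182 mm ahead of it and the grasp point (between the pads) lies ahead of it (ctrl.grip_point_offset is the z of the grasp point in the tool frame, in m); z points along the fingers, y is the line along which they close (so a half turn about z gives the same grasp; the last joint's range is limited). The gripper opens to 87 mm and grips with 3 to 60 N. Pads are 19 mm wide; open, the fingers measure 117 mm over their backs; the gripper's body (75 mm by 190 mm) begins 51 mm behind the grasp point.
Start: joints at [-1.334, 0.321, -0.07, 1.45, 0.023, 1.371, -0.057], TCP at [0.144, 0.634, 0.405] pointing down, gripper open.
Joint ranges: [-2.86, 2.86], [-0.3, 2.09], [-1.38, 1.24], [0.06, 2.45], [-1.56, 4.7], [0.09, 2.05], [-2.69, 2.69]. Speed limits (rad/s): [2.57, 2.57, 3.14, 3.14, 3.14, 3.14, 3.14].

INTERFACE

Orientations are given as a rotation vector (axis times angle).
In Python, from bench import ctrl gives the robot as it stands.
- The arm moves only by the tool shift_gripper, called as name(argument=value, ...) on one line, values as JSON. Schema: {"type":"object","properties":{"increments":{"type":"array","items":{"type":"number"},"minItems":5,"maxItems":100},"clamp_n":{"type":"number"},"only":{"type":"string"},"quiet":{"type":"boolean"},"lines":{"type":"string"}},"required":["increments"],"additionalProperties":false}. increments is one flat list of numbers that holds 1 to 20 rows one after another, with no inner brackets; each row has 5 numbers: dx, dy, dz in m, then a turn about the tool's z in rad, then the opening from 0.0 (shut) to 1.0 (fully open); each row is the pose to reach, as a shift and turn from the pose commanded when the call began, along the tool's axes at that moment; what a row does not reach only later rows make up. A row lasts 1/10 s, in which the tool goes at most 0.05 m and 0.15 rad, less where a joint would pass 70% of its speed; a pose out of reach is approached as far as the arm can. The fingers move at their own pace and stop on an object; clamp_n is the grip in N (left out, the last holds). Time passes only in rows, so rows that do not move let the fingers close. The tool returns the time, the measured TCP pose, the force, the opening and the grip force at its end. only (a regular expression) keeps the lines of the reply that match it, lines (a string "A,B") keeps lines A to B, and quiet returns only ok. Input that does not fit is refused with a message, and nothing moves.
- ctrl.get_state(): the state, without advancing time (a new reading comes with each control period).
- ctrl.get_image(name): name is "side" or "top" or "wrist"; returns (picture, depth): 400x640x3 uint8, red, green, blue; 400x640 float32, m along the optical axis (not along the pixel's ray), 0 where there is no reading.
- ctrl.camera_model(name): a dict with "vertical_fov" (degrees; the focal length in pixels is half the picture's height over the tangent of half this angle, whatever the lens; pixels are square), "cx", "cy" (the principal point, pixels), "rvec" (rotation vector, rad) and "tvec" (3), from world to camera coordinates, as OpenCV has them; the wrist camera has in their place "hand_eye" (4x4, takes a point from camera to tool coordinates, whose origin is the TCP and whose axes are the flange's). Camera axes: x right, y down, z forward; pixel columns grow to the right and rows downward; lengths in m; the calibration is good to about 2 mm. The wrist camera is an equidistant fisheye: a pixel r from the principal point sees the ray r / f radians off the axis. A picture is of the moment at which its call begins: read the wrist's pose just before it. camera_model takes no time and is no camera call.
- ctrl.close_job(): hands the job in; it is judged then, once.
The state is a dict: "time": time; "joint_positions": joint angles; "qd": joint speeds; "joint_torque": joint torques, N m; "position": TCP position; "tool_rot": TCP orientation; "ft_force": force on the tool from outside, world axes, zero at the start; "torque": the same for the moment, N m; "grip_width": opening from 0.0 (shut) to 1.0 (fully open); "grip_force": force on a finger pad.
Only numpy, scipy, OpenCV 4.12 (cv2) and the standard library are available. Lean on these libraries where they do the work, as an engineer would, in place of code of your own. Each camera call takes 0.05 s, during which the arm holds its last target. There are 200 camera calls.

TASK

Strip the stud on the round stand, taking off the wing nut, then the spacer, then the bracket, and gather them in the blue tray together with the short eye bolt and the small levelling foot, each lying flat or standing upright as it does now: bracket in the long section, foot in the small section beside it, and in the row of three the wing nut next to the white label tab, the spacer in the middle and the eye bolt in the other end section. Leave the long eye bolt, the large foot and the wide ring where they are: they belong to another kit. The parts lift straight off the stud, the nut is already unscrewed.

Things in the scene. Friction and masses are not known exactly. Their poses are not given: they have to be found in the camera images.
- stand: fixed round steel stand: disc 100 mm across and 10 mm thick, on it a boss 28 mm across up to height 24 mm, then a smooth stud 8 mm across up to height 70 mm above the bench. Origin: on the stud's axis at bench level, z up. At the start the bracket (lowest), spacer and wing nut are stacked loosely on the stud, each with 1.5 to 2 mm of play all round.
- tray: fixed blue tray 164 (x) by 250 mm (y); walls and dividers 4 thick, 14 high; floor 4 thick; white label tab 110 by 22, 12 high, outside its +y end. Origin: underside, centre. Sections 76 wide (x): row of three, 78 long (y), centred at tray (x, y) (-40, 82), (-40, 0), (-40, -82); long one, 160, at (40, 41); small one beside it, 78, at (40, -82).
- wing_nut: brass wing nut: round hub 20 mm across and 12 mm high with an 11 mm bore, two wings 6 mm thick, reaching 25 mm from the axis along its x axis, from 4 to 16 mm above its underside. 30 g. Origin: underside, on the bore axis. Top of the stack: its underside starts 54 mm above the bench.
- spacer: steel spacer tube 28 mm across, 22 mm high, bore 12 mm, 60 g. Origin: underside, on its axis. Under the wing nut: its underside starts 32 mm above the bench.
- bracket: aluminium flat bracket 90 mm (its x) by 24 mm (its y) by 8 mm thick with a 12 mm hole in the middle and both ends turned up, 6 mm thick, to 23 mm high. 90 g. Origin: underside, at the hole's centre. Lowest on the stud: its underside starts 24 mm above the bench, 14 mm above the stand's disc.
- short_eye: short steel eye bolt lying flat, 60 mm long overall, 10 mm thick: ring 30 mm across at its -x end, straight shank 10 mm across from its origin to 30 mm along +x. 50 g. Origin: underside, middle of its length.
- small_foot: small levelling foot standing upright: black rubber disc 36 mm across and 10 mm thick, on it a steel stem 12 mm across up to 36 mm high. 60 g. Origin: underside of the disc's centre.
- long_eye: look-alike to leave: long eye bolt lying flat, 95 mm long, otherwise like the short one. Origin: underside, middle of its length.
- large_foot: look-alike to leave: large levelling foot, disc 56 mm across, otherwise like the small one. Origin: underside of the disc's centre.
- wide_ring: look-alike to leave: wide steel ring 44 mm across, 22 mm high, bore 12 mm, standing on the bench. Origin: underside, on its axis.

How it is judged:
By the outcome, as a careful person would: the job done as asked, in the order asked, and still so for the second after the job is handed in, with the robot touching nothing.
It also fails if it takes over 136 s, if anything falls off the work surface, if the arm or the gripper's body presses on something with over 40 N, if the wrist force passes 120 N, or if a joint passes its speed limit or range.

## Working session

There is one attempt and no reset: what is moved stays moved. The work goes in short steps, Python scripts to look and compute and a tool call to move; the robot and the scene stay as the last step left them, time stands still between calls to the robot, and variables do not carry over. Pictures are saved under pics/ and viewed, at most 14 in all, crops included, and the job is handed in when it is done.

```bash
ls; mkdir -p pics; python3 - <<'E'
from bench import ctrl
import cv2,numpy as np
s=ctrl.get_state();print(s['time'],s['position'],s['tool_rot'],ctrl.grip_point_offset)
for n in ("side","top"):
    p,d=ctrl.get_image(n);cv2.imwrite(f"pics/{n}0.png",p[:,:,::-1]);np.savez(f"{n}0.npz",p=p,d=d)
for n in("side","top","wrist"):print(n,ctrl.camera_model(n))
E
```

```text
pics
0.0 [0.1435955  0.63372357 0.40366323] [-3.49129520e-01 -3.12201651e+00  3.00169759e-03] 0.1635
side {'vertical_fov': 52.56545150751887, 'cx': 311.3517465340538, 'cy': 208.01220345938944, 'rvec': array([ 2.08077827, -0.24091885,  0.16061094]), 'tvec': array([-0.53298649,  0.12453244,  0.75297768])}
top {'vertical_fov': 46.106539759118085, 'cx': 322.49773408891417, 'cy': 201.20604016497165, 'rvec': array([ 2.10167893, -2.15232106,  0.22733412]), 'tvec': array([-0.01147331,  0.53239113,  1.08408152])}
wrist {'vertical_fov': 65.70646984690485, 'cx': 318.72202360388786, 'cy': 199.56111818529374, 'hand_eye': array([[ 3.46041672e-04, -9.68977113e-01, -2.47150226e-01,
         6.73092494e-02],
       [ 9.99999870e-01,  4.27803645e-04, -2.77120174e-04,
         1.44190439e-03],
       [ 3.74254874e-04, -2.47150098e-01,  9.68977136e-01,
         1.99967093e-02],
       [ 0.00000000e+00,  0.00000000e+00,  0.00000000e+00,
         1.00000000e+00]])}
```

View pics/top0.png

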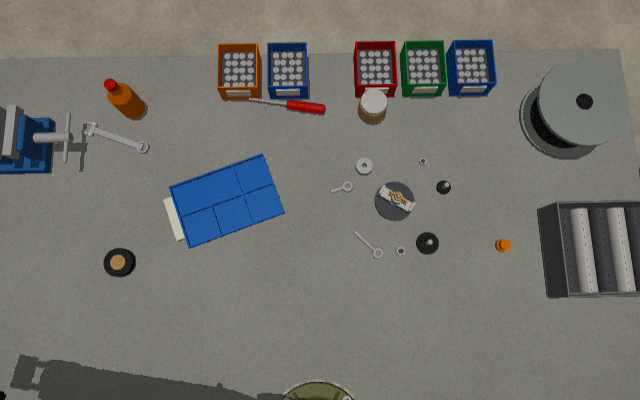

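View pics/side0.png

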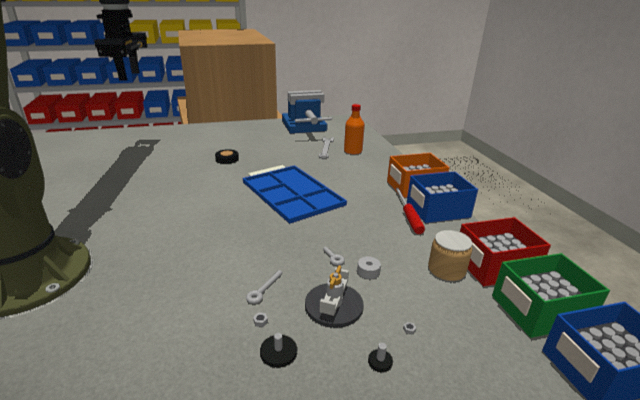

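The top view shows the tray at about (228,200) with its label tab on the left at (174,218). The stand is at (395,200), with the short eye at (342,187), small foot at (443,187), wide ring at (364,166), long eye at (368,244) and large foot at (427,243). The side view agrees with this.

```bash
cat > h.py <<'E'
import cv2,numpy as np
from scipy.spatial.transform import Rotation as R
from bench import ctrl
def rays(n,u,v):
    m=ctrl.camera_model(n);f=200/np.tan(np.radians(m['vertical_fov'])/2)
    a=(np.asarray(u,float)-m['cx'])/f;b=(np.asarray(v,float)-m['cy'])/f
    if n=='wrist':
        r=np.hypot(a,b)+1e-12;k=np.tan(r)/r;a=a*k;b=b*k
    return np.stack([a,b,np.ones_like(a)],-1)
def pose(n,s=None):
    m=ctrl.camera_model(n)
    if n=='wrist':
        T=np.eye(4);T[:3,:3]=R.from_rotvec(s['tool_rot']).as_matrix();T[:3,3]=s['position'];T=T@m['hand_eye']
        return T[:3,:3],T[:3,3]
    Rm=R.from_rotvec(m['rvec']).as_matrix();return Rm.T,-Rm.T@m['tvec']
def cloud(n,d,s=None):
    v,u=np.mgrid[:400,:640];A,t=pose(n,s)
    return (rays(n,u,v)*d[...,None])@A.T+t
def onz(n,u,v,z,s=None):
    A,t=pose(n,s);r=rays(n,u,v)@A.T
    return t+r*((z-t[2])/r[...,2])[...,None]
def proj(n,P,s=None):
    m=ctrl.camera_model(n);f=200/np.tan(np.radians(m['vertical_fov'])/2)
    A,t=pose(n,s);c=(np.asarray(P,float)-t)@A
    if n=='wrist':
        q=np.hypot(c[...,0],c[...,1])+1e-12;k=np.arctan2(q,c[...,2])/q
        return np.stack([m['cx']+f*k*c[...,0],m['cy']+f*k*c[...,1]],-1)
    return np.stack([m['cx']+f*c[...,0]/c[...,2],m['cy']+f*c[...,1]/c[...,2]],-1)
def shoot(tag):
    s=ctrl.get_state();p,d=ctrl.get_image('wrist');cv2.imwrite(f'pics/{tag}.png',p[:,:,::-1])
    np.savez(tag+'.npz',p=p,d=d,position=s['position'],tool_rot=s['tool_rot']);return s,p,d
def to_tool(goal,s=None):
    "world displacement of grip point -> tool axes"
    s=s or ctrl.get_state();M=R.from_rotvec(s['tool_rot']).as_matrix()
    g=s['position']+M[:,2]*ctrl.grip_point_offset
    return M.T@(np.asarray(goal)-g),g,np.degrees(np.arctan2(M[1,:2],M[0,:2]))
E
python3 - <<'E'
from h import *
for n in('top','side'):
    z=np.load(n+'0.npz');C=cloud(n,z['d']);p=z['p'].astype(int)
    ok=(C[...,0]>.4)&(C[...,0]<.9)&(abs(C[...,1])<.6)&(z['d']>0)
    b=ok&(abs(C[...,2])<.006);print(n,'bench z med',np.median(C[...,2][b]))
    pts=dict(stand=(395,200),seye=(342,187),foot=(443,187),ring=(364,166),leye=(368,244),lfoot=(427,243),tray=(228,200))
    if n=='top':
        for k,(u,v) in pts.items(): print(k,onz(n,u,v,0.01).round(3))
    m=(ok&(C[...,2]>.006)).astype(np.uint8)
    N,L,S,c=cv2.connectedComponentsWithStats(m)
    for i in range(1,N):
        if S[i,4]>15:
            q=C[L==i];print(S[i,4],c[i].round(0),np.median(q,0).round(3),q.min(0).round(3),q.max(0).round(3))
    bl=ok&(p[...,2]>p[...,0]+60)&(C[...,2]<.03)
    w=C[bl][:,:2].astype(np.float32)
    print('tray',cv2.minAreaRect(w))
print(to_tool([.6,0,.2]))
E
```

```text
top bench z med 0.0008323804305356841
stand [ 0.539 -0.208  0.01 ]
seye [ 0.576 -0.075  0.01 ]
foot [ 0.57  -0.331  0.01 ]
ring [ 0.629 -0.133  0.01 ]
leye [ 0.43  -0.135  0.01 ]
lfoot [ 0.429 -0.281  0.01 ]
tray [0.549 0.211 0.01 ]
1558 [423.  77.] [ 0.853 -0.292  0.045] [ 0.814 -0.358  0.006] [ 0.9   -0.241  0.082]
1640 [471.  76.] [ 0.853 -0.416  0.046] [ 0.813 -0.47   0.006] [ 0.9   -0.366  0.083]
1979 [252.  86.] [0.836 0.166 0.042] [ 0.771 -0.035  0.006] [0.9   0.232 0.08 ]
1426 [287.  80.] [0.852 0.059 0.045] [0.813 0.007 0.006] [0.9   0.107 0.08 ]
2168 [374.  88.] [ 0.821 -0.161  0.049] [ 0.743 -0.233  0.006] [ 0.9   -0.117  0.081]
2340 [543. 112.] [ 0.739 -0.576  0.109] [ 0.655 -0.6    0.006] [ 0.844 -0.546  0.121]
971 [124.  99.] [0.787 0.45  0.096] [0.768 0.43  0.006] [0.839 0.534 0.156]
304 [ 67. 137.] [0.697 0.59  0.075] [0.635 0.58  0.059] [0.763 0.6   0.087]
391 [111. 136.] [0.723 0.515 0.009] [0.679 0.425 0.006] [0.767 0.59  0.018]
20 [146. 149.] [0.686 0.422 0.01 ] [0.678 0.417 0.007] [0.7   0.432 0.013]
2447 [216. 205.] [0.529 0.248 0.011] [0.431 0.071 0.006] [0.667
[... 2070 characters left out ...]
 -0.156  0.006] [ 0.649 -0.111  0.024]
257 [263. 288.] [ 0.421 -0.148  0.009] [ 0.4   -0.175  0.006] [ 0.464 -0.104  0.012]
128 [260. 318.] [ 0.411 -0.217  0.01 ] [ 0.401 -0.227  0.006] [ 0.421 -0.205  0.012]
89 [410. 327.] [ 0.639 -0.287  0.008] [ 0.631 -0.296  0.006] [ 0.648 -0.277  0.011]
934 [278. 350.] [ 0.427 -0.288  0.01 ] [ 0.401 -0.312  0.006] [ 0.456 -0.256  0.038]
470 [380. 358.] [ 0.567 -0.339  0.011] [ 0.552 -0.352  0.006] [ 0.587 -0.317  0.038]
tray ((0.7405424118041992, -0.02111154794692993), (0.3052646815776825, 0.9246129989624023), 29.5548095703125)
(array([-0.5850787, -0.5169359,  0.0412116]), array([0.14357309, 0.63347559, 0.2402661 ]), array([167.23844521,  77.23843432]))
```

shift_gripper(increments=[-0.24, -0.16, 0, 0, 1, -0.488, -0.323, 0, 0, 1, -0.488, -0.323, 0, 0, 1, -0.488, -0.323, 0, 0, 1, -0.488, -0.323, 0, 0, 1, -0.488, -0.323, 0, 0, 1, -0.488, -0.323, 0, 0, 1, -0.488, -0.323, 0, 0, 1, -0.488, -0.323, 0, 0, 1, -0.488, -0.323, 0, 0, 1, -0.488, -0.323, 0, 0, 1, -0.488, -0.323, 0, 0, 1, -0.488, -0.323, 0, 0, 1, -0.488, -0.323, 0, 0, 1, -0.488, -0.323, 0, 0, 1, -0.488, -0.323, 0, 0, 1], clamp_n=25)

```text
time: 1.7
position: [0.5473, 0.2128, 0.4046]
tool_rot: [-0.345, -3.122, -0.001]
ft_force: [-0.6, 0.1, -0.5]
grip_width: 0.999
grip_force: 0.0
```

```bash
python3 - <<'E'
from h import *
s,p,d=shoot('w_tray');C=cloud('wrist',d,s);p=p.astype(int)
b=(p[...,2]>p[...,0]+50)&(C[...,2]<.03)&(C[...,2]>-.01)&(d>0)&(np.hypot(C[...,0]-.549,C[...,1]-.211)<.17)
m=b&(C[...,2]>.0095)
print(cv2.minAreaRect(C[b][:,:2].astype(np.float32)),'rim',cv2.minAreaRect(C[m][:,:2].astype(np.float32)),np.percentile(C[b][:,2],[5,30,50,95]))
print(to_tool([.538,-.208,.24]),s['joint_positions'])
E
```

```text
((0.5530229210853577, 0.21468493342399597), (0.17118693888187408, 0.26030483841896057), 19.581514358520508) rim ((0.5502182841300964, 0.2153187245130539), (0.16454799473285675, 0.2506667971611023), 19.39044761657715) [0.0027928  0.00374126 0.00420851 0.01416163]
(array([-0.08274128, -0.41253472,  0.00101265]), array([0.54730664, 0.21264708, 0.2412064 ]), array([167.39140018,  77.39139022])) [-0.70478325  0.18861512  0.3313865   1.6258348  -0.06347753  1.33804212
  0.98680777]
```

View pics/w_tray.png

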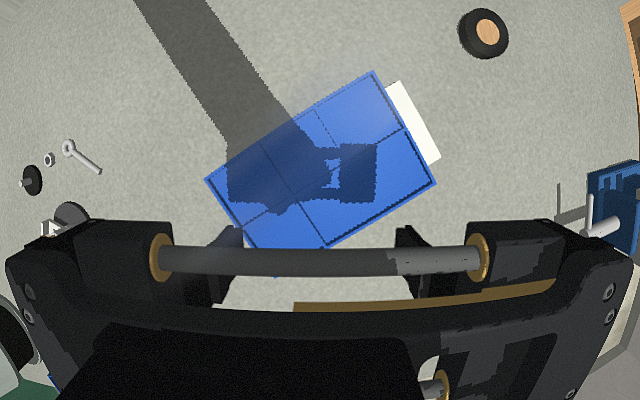

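The tray shows at pixel centre (315,165), with its label to the right at (415,120). The fitted rim measures 164.5 x 250.7 mm, centred at (0.550, 0.215) with yaw 19.4°, and both the size and the rim height of 14 mm check out.

shift_gripper(increments=[-0.065, -0.459, 0.04, 1.94, 1, -0.065, -0.459, 0.04, 1.94, 1, -0.065, -0.459, 0.04, 1.94, 1, -0.065, -0.459, 0.04, 1.94, 1, -0.065, -0.459, 0.04, 1.94, 1, -0.065, -0.459, 0.04, 1.94, 1, -0.065, -0.459, 0.04, 1.94, 1, -0.065, -0.459, 0.04, 1.94, 1, -0.065, -0.459, 0.04, 1.94, 1, -0.065, -0.459, 0.04, 1.94, 1, -0.065, -0.459, 0.04, 1.94, 1, -0.065, -0.459, 0.04, 1.94, 1, -0.065, -0.459, 0.04, 1.94, 1, -0.065, -0.459, 0.04, 1.94, 1, -0.065, -0.459, 0.04, 1.94, 1, -0.065, -0.459, 0.04, 1.94, 1, -0.065, -0.459, 0.04, 1.94, 1])

```text
time: 3.45
position: [0.5103, -0.2507, 0.3648]
tool_rot: [-2.771, -1.479, -0.001]
ft_force: [-0.5, -0.4, 0.5]
grip_width: 0.998
grip_force: 0.0
```

```bash
python3 - <<'E'
from h import *
s,p,d=shoot('w_st');C=cloud('wrist',d,s)
print(to_tool([.538,-.208,.24]),s['joint_positions'],proj('wrist',np.array([.538,-.208,.05]),s))
u,v=proj('wrist',np.array([.538,-.208,.05]),s).astype(int)
cv2.imwrite('pics/w_stc.png',cv2.resize(p[max(v-75,0):v+75,u-100:u+100,::-1],(800,600),interpolation=3)); print(u-100,max(v-75,0))
E
```

```text
(array([ 0.05101557, -0.00079739, -0.03870031]), array([ 0.51025689, -0.25080776,  0.20128625]), array([ 56.15280653, -33.84719516])) [-0.32114022  0.21767604  0.83808369  1.7384438  -0.1697496   1.26038453
 -0.03285261] [318.54128879 140.66058125]
218 65
```

View pics/w_stc.png

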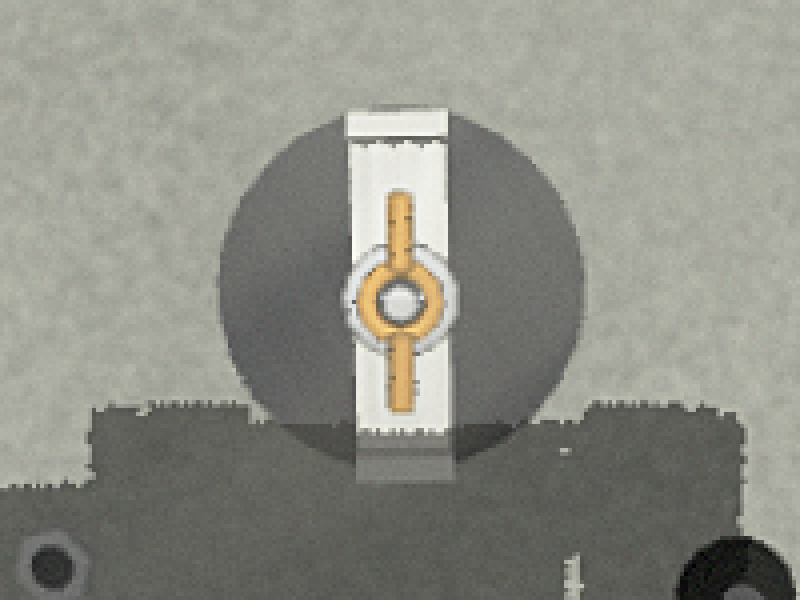

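View pics/w_st.png

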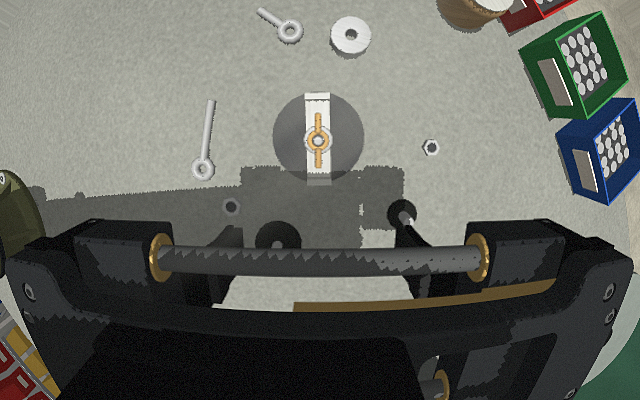

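The stack is viewed head-on: stud top at (318,140), and bracket and wings both lie along the tool's x axis, vertical in the image. The short eye's ring is at (290,31) with its shank end at (260,12), and the small foot is at about (402,213), partly hidden.

```bash
python3 - <<'E'
from h import *
z=np.load('w_st.npz');s=dict(position=z['position'],tool_rot=z['tool_rot']);p=z['p'].astype(int);C=cloud('wrist',z['d'],s)
near=np.hypot(C[...,0]-.538,C[...,1]-.208*-1)<.058
def ax(m,l):
    q=C[m];r=cv2.minAreaRect(q[:,:2].astype(np.float32));c=q[:,:2].mean(0);w,V=np.linalg.eigh(np.cov((q[:,:2]-c).T));print(l,len(q),'rect',np.round(r[0],4),np.round(r[1],4),'ang',np.degrees(np.arctan2(V[1,1],V[0,1])).round(1),'z',np.percentile(q[:,2],[5,50,95]).round(4))
nut=near&(p[...,0]>p[...,2]+50)&(C[...,2]>.045);ax(nut,'nut')
br=near&(p.min(-1)>150)&(C[...,2]>.02)&(C[...,2]<.05);ax(br,'bracket+spacer')
disc=(C[...,2]>.007)&(C[...,2]<.014)&near;(c,r)=cv2.minEnclosingCircle(C[disc][:,:2].astype(np.float32));print('disc',c,r)
st=near&(p.max(-1)-p.min(-1)<25)&(C[...,2]>.064);ax(st,'stud')
print('stud px', onz('wrist',318,140,.07,s))
ey=(np.hypot(C[...,0]-.574,C[...,1]+.075)<.05)&(C[...,2]>.006);ax(ey,'eye')
print('ring/shank',onz('wrist',290.,31.,.01,s),onz('wrist',260.,10.,.005,s))
T=np.load('top0.npz');S=np.load('side0.npz')
for n,D in(('top',T),('side',S)):
    C=cloud(n,D['d'])
    near=np.hypot(C[...,0]-.538,C[...,1]+.208)<.058
    ax(near&(C[...,2]>.065),n+' nut/stud')
    ax((np.hypot(C[...,0]-.574,C[...,1]+.075)<.045)&(C[...,2]>.006),n+' eye')
    ax((np.hypot(C[...,0]-.568,C[...,1]+.332)<.04)&(C[...,2]>.006),n+' foot')
    ax((np.hypot(C[...,0]-.568,C[...,1]+.332)<.04)&(C[...,2]>.03),n+' stem')
E
```

```text
nut 1207 rect [ 0.539  -0.2093] [0.0527 0.1008] ang 138.1 z [0.0654 0.2724 0.2829]
bracket+spacer 1072 rect [ 0.5408 -0.2024] [0.0813 0.0241] ang 57.1 z [0.0308 0.0323 0.0473]
disc (0.5381255149841309, -0.20648439228534698) 0.050340957939624786
stud 50142 rect [ 0.5353 -0.2127] [0.0618 0.1133] ang 149.1 z [0.2675 0.2949 0.3448]
stud px [ 0.53860258 -0.2062566   0.07      ]
eye 664 rect [ 0.5772 -0.0744] [0.0279 0.0598] ang 107.6 z [0.0068 0.0092 0.0109]
ring/shank [ 0.57898646 -0.091428    0.01      ] [ 0.56664068 -0.04780287  0.005     ]
top nut/stud 70 rect [ 0.5375 -0.2047] [0.0477 0.0169] ang 57.3 z [0.0658 0.0693 0.0725]
top eye 136 rect [ 0.5778 -0.0764] [0.028  0.0647] ang 106.5 z [0.0065 0.0096 0.014 ]
top foot 156 rect [ 0.568  -0.3302] [0.0337 0.0412] ang -138.9 z [0.0067 0.0108 0.0381]
top stem 21 rect [ 0.5704 -0.3322] [0.0099 0.0104] ang 137.2 z [0.0321 0.0369 0.0415]
side nut/stud 123 rect [ 0.5373 -0.2085] [0.0483 0.018 ] ang 57.2 z [0.0656 0.0687 0.071 ]
side eye 156 rect [ 0.57   -0.0789] [0.0269 0.0571] ang 107.4 z [0.0066 0.0094 0.011 ]
side foot 470 rect [ 0.5688 -0.3363] [0.0337 0.0346] ang 151.5 z [0.0075 0.0106 0.0357]
side stem 68 rect [ 0.57   -0.3348] [0.013  0.0107] ang -149.2 z [0.0309 0.0354 0.0371]
```

shift_gripper(increments=[0.0525, -0.0015, 0, -0.016, 0.6, 0.0525, -0.0015, 0, -0.016, 0.6, 0.0525, -0.0015, 0.05, -0.016, 0.6, 0.0525, -0.0015, 0.09, -0.016, 0.6, 0.0525, -0.0015, 0.12, -0.016, 0.6, 0.0525, -0.0015, 0.127, -0.016, 0.6, 0.0525, -0.0015, 0.127, -0.016, 0.6, 0.0525, -0.0015, 0.127, -0.016, 0, 0.0525, -0.0015, 0.127, -0.016, 0, 0.0525, -0.0015, 0.127, -0.016, 0, 0.0525, -0.0015, 0.127, -0.016, 0, 0.0525, -0.0015, 0.127, -0.016, 0, 0.0525, -0.0015, 0.127, -0.016, 0], clamp_n=25)

```text
time: 4.8
position: [0.5384, -0.2065, 0.2382]
tool_rot: [2.761, 1.499, 0.001]
ft_force: [0.3, 0.2, 2.1]
grip_width: 0.222
grip_force: 25.0
```

```bash
python3 -c "
from h import *
print(to_tool([.5383,-.2064,.0745]))
p,d=ctrl.get_image('side');u,v=proj('side',np.array([.538,-.207,.07])).astype(int)
cv2.imwrite('pics/s1.png',cv2.resize(p[v-60:v+60,u-80:u+80,::-1],(640,480),interpolation=3))"
```

```text
(array([-5.32210394e-05, -3.03475787e-04,  2.21086052e-04]), array([ 0.53858332, -0.20652068,  0.07472131]), array([ 56.99936394, -33.00065625]))
```

View pics/s1.png

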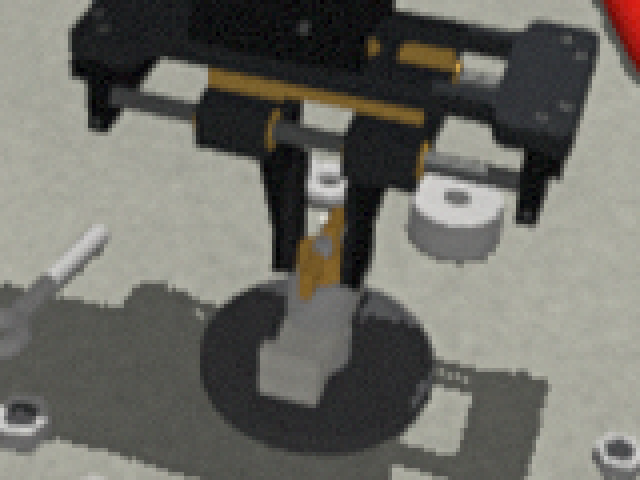

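The nut sits between the pads (opening 19.3 mm against the 20 mm hub). Next I lift it and carry it to the tray.

shift_gripper(increments=[0, 0, -0.03, 0, 0, 0, 0, -0.06, 0, 0, 0.378, -0.309, -0.06, -0.915, 0, 0.378, -0.309, -0.06, -0.915, 0, 0.378, -0.309, -0.06, -0.915, 0, 0.378, -0.309, -0.06, -0.915, 0, 0.378, -0.309, -0.06, -0.915, 0, 0.378, -0.309, -0.06, -0.915, 0, 0.378, -0.309, -0.06, -0.915, 0, 0.378, -0.309, -0.06, -0.915, 0, 0.378, -0.309, -0.06, -0.915, 0, 0.378, -0.309, -0.06, -0.915, 0, 0.378, -0.309, -0.06, -0.915, 0, 0.378, -0.309, -0.06, -0.915, 0, 0.378, -0.309, -0.06, -0.915, 0, 0.378, -0.309, -0.06, -0.915, 0, 0.378, -0.309, -0.06, -0.915, 0])

```text
time: 6.55
position: [0.4855, 0.2774, 0.2979]
tool_rot: [1.818, 2.562, 0.0]
ft_force: [-0.5, 0.5, -0.4]
grip_width: 0.228
grip_force: 25.0
```

```bash
python3 -c "
from h import *
print(to_tool([.4853,.2793,.026]))"
```

```text
(array([0.00190617, 0.00043142, 0.10838189]), array([0.48550754, 0.27735946, 0.13438194]), array([109.28311432,  19.28311471]))
```

shift_gripper(increments=[0.002, 0, 0.045, 0, 0, 0.002, 0, 0.085, 0, 0, 0.002, 0, 0.104, 0, 0, 0.002, 0, 0.108, 0, 0, 0.002, 0, 0.108, 0, 0, 0.002, 0, 0.108, 0, 0.38, 0.002, 0, 0.108, 0, 0.38, 0.002, 0, 0.108, 0, 0.38, 0.002, 0, 0.108, 0, 0.38])

```text
time: 7.45
position: [0.4845, 0.2808, 0.1903]
tool_rot: [1.815, 2.564, 0.002]
ft_force: [-0.9, -1.0, -0.1]
grip_width: 0.372
grip_force: 0.0
```

shift_gripper(increments=[0, 0, -0.03, 0, 0.38, 0, 0, -0.08, 0, 0.4, 0, 0, -0.13, 0, 0.5, 0, 0, -0.15, 0, 0.6, 0, 0, -0.15, 0, 0.6])

```text
time: 7.95
position: [0.4855, 0.2811, 0.3443]
tool_rot: [1.814, 2.563, 0.013]
ft_force: [0.2, 0.3, -0.8]
grip_width: 0.567
grip_force: 0.0
```

```bash
python3 -c "
from h import *
s,p,d=shoot('w_n1');C=cloud('wrist',d,s);P=p.astype(int)
m=(np.hypot(C[...,0]-.4853,C[...,1]-.2793)<.05)&(P[...,0]>P[...,2]+50);q=C[m];print(len(q),cv2.minAreaRect(q[:,:2].astype(np.float32)),np.percentile(q[:,2],[5,50,95]))
print(to_tool([.5383,-.2064,.12]),s['joint_positions'])"
```

```text
1877 ((0.47678080201148987, 0.29984408617019653), (0.06733852624893188, 0.061434097588062286), 69.7409439086914) [0.01923281 0.25909285 0.26246469]
(array([-0.47773208, -0.11242847,  0.0569962 ]), array([0.48522726, 0.28135935, 0.17823026]), array([109.43037542,  19.43000547])) [-0.92131485  0.17010183  0.38891577  1.77321619 -0.07033438  1.20318094
 -0.17379051]
```

shift_gripper(increments=[-0.478, -0.112, 0, 0.915, 0.6, -0.478, -0.112, 0, 0.915, 0.6, -0.478, -0.112, 0, 0.915, 0.6, -0.478, -0.112, 0, 0.915, 0.6, -0.478, -0.112, 0, 0.915, 0.6, -0.478, -0.112, 0, 0.915, 0.6, -0.478, -0.112, 0, 0.915, 0.6, -0.478, -0.112, 0, 0.915, 0.6, -0.478, -0.112, 0, 0.915, 0.6, -0.478, -0.112, 0, 0.915, 0.6, -0.478, -0.112, 0, 0.915, 0.6, -0.478, -0.112, 0, 0.915, 0.6, -0.478, -0.112, 0, 0.915, 0.6, -0.478, -0.112, 0.057, 0.915, 0.6, -0.478, -0.112, 0.057, 0.915, 0.6, -0.478, -0.112, 0.057, 0.915, 0.6])

```text
time: 9.6
position: [0.5372, -0.2054, 0.2812]
tool_rot: [-2.756, -1.501, 0.005]
ft_force: [-0.7, -0.6, 0.5]
grip_width: 0.601
grip_force: 0.0
```

```bash
python3 -c "
from h import *
z=np.load('w_n1.npz');s=dict(position=z['position'],tool_rot=z['tool_rot']);C=cloud('wrist',z['d'],s);P=z['p'].astype(int)
m=(np.hypot(C[...,0]-.4853,C[...,1]-.2793)<.05)&(P[...,0]>P[...,2]+50)&(C[...,2]<.05);q=C[m];print(len(q),cv2.minAreaRect(q[:,:2].astype(np.float32)),np.percentile(q[:,2],[5,50,95]))
s,p,d=shoot('w_sp');print(to_tool([.5383,-.2064,.0535]),s['joint_positions'])
p,d=ctrl.get_image('top');C=cloud('top',d)
m=(np.hypot(C[...,0]-.4853,C[...,1]-.2793)<.035)&(p[...,0].astype(int)>p[...,2]+30);q=C[m];print(len(q),cv2.minAreaRect(q[:,:2].astype(np.float32)),np.percentile(q[:,2],[5,50,95]))
p,d=ctrl.get_image('side');u,v=proj('side',np.array([.538,-.207,.06])).astype(int)
cv2.imwrite('pics/s2.png',cv2.resize(p[v-60:v+60,u-80:u+80,::-1],(640,480),interpolation=3))"
```

```text
159 ((0.4858267307281494, 0.27233096957206726), (0.014868155121803284, 0.02977590076625347), 1.288028597831726) [0.01474884 0.01809371 0.02081782]
(array([9.24400948e-05, 6.79689467e-04, 6.59253123e-02]), array([ 0.53773607, -0.2061387 ,  0.11942595]), array([ 57.09774387, -32.90226079])) [-0.34813523  0.3240515   0.7887809   1.81124271 -0.25382349  1.1153968
 -0.04520103]
74 ((0.4855480492115021, 0.281495064496994), (0.020400218665599823, 0.04773462563753128), 7.1121392250061035) [0.006919   0.01762912 0.02244178]
```

View pics/s2.png

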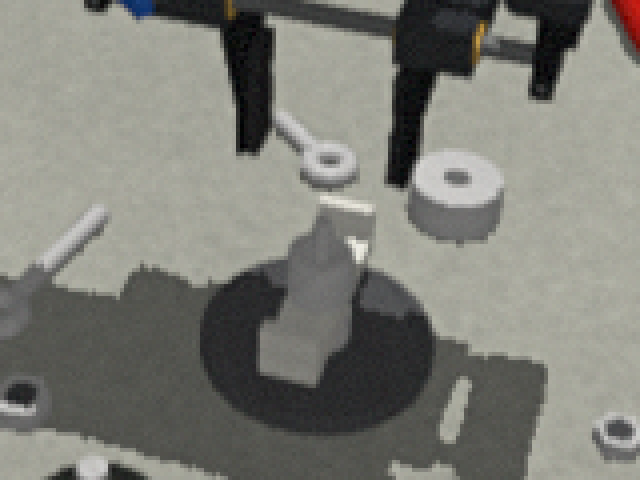

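The nut lies in the label-end section at (0.4855, 0.2815) with its top about 20 mm up. The spacer is still on the bracket at crop pixel (325,255). Now I grip the spacer.

shift_gripper(increments=[0, 0.0005, 0.035, 0, 0.6, 0, 0.0005, 0.06, 0, 0.6, 0, 0.0005, 0.066, 0, 0.6, 0, 0.0005, 0.066, 0, 0.6, 0, 0.0005, 0.066, 0, 0, 0, 0.0005, 0.066, 0, 0, 0, 0.0005, 0.066, 0, 0, 0, 0.0005, 0.066, 0, 0, 0, 0.0005, 0.066, 0, 0, 0, 0.0005, 0.066, 0, 0], clamp_n=30)

```text
time: 10.75
position: [0.5385, -0.2077, 0.2176]
tool_rot: [2.76, 1.499, 0.002]
ft_force: [-1.8, 0.8, 6.2]
grip_width: 0.326
grip_force: 30.0
```

shift_gripper(increments=[0, 0, -0.03, 0, 0, 0, 0, -0.06, 0, 0, 0, 0, -0.085, 0, 0, 0, 0, -0.085, 0, 0])

```text
time: 11.15
position: [0.5391, -0.2084, 0.305]
tool_rot: [2.758, 1.497, 0.008]
ft_force: [0.7, 0.8, -0.7]
grip_width: 0.325
grip_force: 30.0
```

```bash
python3 -c "
from h import *
print(to_tool([.5125,.2020,.0265]))"
```

```text
(array([ 0.32900372, -0.24750033,  0.11441933]), array([ 0.54011445, -0.20861376,  0.14150186]), array([ 56.98969725, -33.01108679]))
```

shift_gripper(increments=[0.329, -0.2475, 0, -0.915, 0, 0.329, -0.2475, 0, -0.915, 0, 0.329, -0.2475, 0, -0.915, 0, 0.329, -0.2475, 0, -0.915, 0, 0.329, -0.2475, 0, -0.915, 0, 0.329, -0.2475, 0, -0.915, 0, 0.329, -0.2475, 0, -0.915, 0, 0.329, -0.2475, 0, -0.915, 0, 0.329, -0.2475, 0, -0.915, 0, 0.329, -0.2475, 0, -0.915, 0, 0.329, -0.2475, 0, -0.915, 0, 0.329, -0.2475, 0, -0.915, 0, 0.329, -0.2475, 0, -0.915, 0, 0.329, -0.2475, 0, -0.915, 0, 0.329, -0.2475, 0, -0.915, 0, 0.329, -0.2475, 0, -0.915, 0])

```text
time: 12.75
position: [0.5098, 0.2028, 0.3019]
tool_rot: [1.815, 2.564, 0.0]
ft_force: [0.5, -0.5, -0.0]
grip_width: 0.325
grip_force: 30.0
```

```bash
python3 -c "
from h import *
print(to_tool([.5125,.2020,.027]))"
```

```text
(array([-0.00169232,  0.00221956,  0.11137194]), array([0.50982328, 0.20283684, 0.1383716 ]), array([109.39691291,  19.39691114]))
```

shift_gripper(increments=[-0.002, 0.002, 0.045, 0, 0, -0.002, 0.002, 0.085, 0, 0, -0.002, 0.002, 0.107, 0, 0, -0.002, 0.002, 0.111, 0, 0, -0.002, 0.002, 0.111, 0, 0, -0.002, 0.002, 0.111, 0, 0.42, -0.002, 0.002, 0.111, 0, 0.42, -0.002, 0.002, 0.111, 0, 0.42, -0.002, 0.002, 0.111, 0, 0.42])

```text
time: 13.65
position: [0.5125, 0.202, 0.1915]
tool_rot: [1.815, 2.564, 0.002]
ft_force: [0.8, -0.8, -0.2]
grip_width: 0.415
grip_force: 0.0
```

shift_gripper(increments=[0, 0, -0.03, 0, 0.42, 0, 0, -0.08, 0, 0.42, 0, 0, -0.12, 0, 0.5, 0, 0, -0.15, 0, 0.6, 0, 0, -0.15, 0, 0.6])

```text
time: 14.15
position: [0.5139, 0.2021, 0.3462]
tool_rot: [1.813, 2.561, 0.014]
ft_force: [0.3, -0.5, -0.3]
grip_width: 0.567
grip_force: 0.0
```

```bash
python3 -c "
from h import *
print(to_tool([.5383,-.2064,.12]))"
```

```text
(array([-0.39394622, -0.1148828 ,  0.06071112]), array([0.51520328, 0.20300717, 0.18268834]), array([109.41364157,  19.41241516]))
```

shift_gripper(increments=[-0.424, -0.151, 0, 0.915, 0.6, -0.424, -0.151, 0, 0.915, 0.6, -0.424, -0.151, 0, 0.915, 0.6, -0.424, -0.151, 0, 0.915, 0.6, -0.424, -0.151, 0, 0.915, 0.6, -0.424, -0.151, 0, 0.915, 0.6, -0.424, -0.151, 0, 0.915, 0.6, -0.424, -0.151, 0, 0.915, 0.6, -0.424, -0.151, 0, 0.915, 0.6, -0.424, -0.151, 0, 0.915, 0.6, -0.424, -0.151, 0, 0.915, 0.6, -0.424, -0.151, 0, 0.915, 0.6, -0.424, -0.151, 0, 0.915, 0.6, -0.424, -0.151, 0, 0.915, 0.6, -0.424, -0.151, 0, 0.915, 0.6, -0.424, -0.151, 0, 0.915, 0.6])

```text
time: 15.75
position: [0.511, -0.2476, 0.3408]
tool_rot: [-2.76, -1.5, -0.001]
ft_force: [-0.7, 1.1, -0.1]
grip_width: 0.6
grip_force: 0.0
```

```bash
python3 - <<'E'
from h import *
s,p,d=shoot('w_br');C=cloud('wrist',d,s);P=p.astype(int)
near=np.hypot(C[...,0]-.538,C[...,1]+.207)<.06
m=near&(P.min(-1)>110)&(C[...,2]>.02)&(C[...,2]<.05);q=C[m]
r=cv2.minAreaRect(q[:,:2].astype(np.float32));print(r,np.percentile(q[:,2],[2,50,98]))
g=near&(C[...,2]>.06)&(C[...,2]<.08);print('stud',C[g].mean(0),g.sum())
print(to_tool([.5383,-.2064,.044],s))
u,v=proj('wrist',np.array([.538,-.207,.03]),s).astype(int);cv2.imwrite('pics/w_brc.png',cv2.resize(p[v-60:v+60,u-80:u+80,::-1],(640,480),interpolation=3))
p,d=ctrl.get_image('top');C=cloud('top',d);m=(np.hypot(C[...,0]-.5125,C[...,1]-.202)<.035)&(C[...,2]>.015);q=C[m];print(len(q),cv2.minAreaRect(q[:,:2].astype(np.float32)),np.percentile(q[:,2],[5,50,95]))
E
```

```text
((0.5383723974227905, -0.20677872002124786), (0.08918889611959457, 0.026836903765797615), 56.70559310913086) [0.0241918  0.03219079 0.04774107]
stud [ 0.53826528 -0.2061662   0.06973868] 75
(array([0.04930192, 0.00043205, 0.13335175]), array([ 0.51108257, -0.24758229,  0.17732961]), array([ 57.05861056, -32.9413924 ]))
92 ((0.5123836994171143, 0.20321838557720184), (0.025398485362529755, 0.02614862285554409), 4.574287414550781) [0.01931542 0.02549418 0.0298601 ]
```

View pics/w_brc.png

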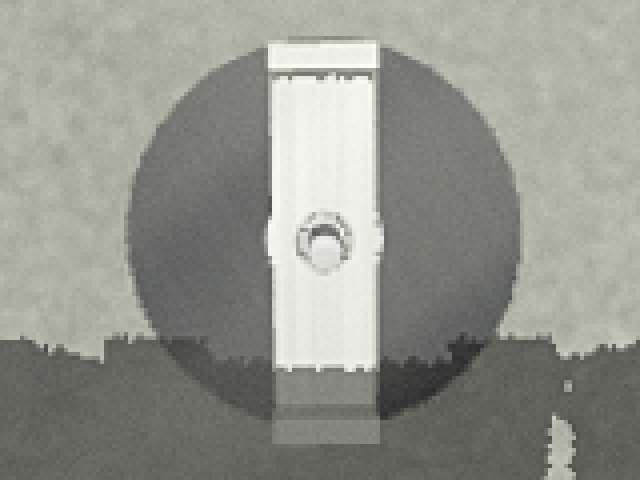

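The bracket is still centred on the stud with its hole at crop pixel (325,240), and the fit gives a yaw of about 57°. The spacer stands in the middle section. Now I grip the bracket across its width, just above the boss.

shift_gripper(increments=[0.0495, 0.0005, 0.02, 0, 0.6, 0.0495, 0.0005, 0.06, 0, 0.6, 0.0495, 0.0005, 0.10, 0, 0.6, 0.0495, 0.0005, 0.125, 0, 0.6, 0.0495, 0.0005, 0.133, 0, 0.6, 0.0495, 0.0005, 0.133, 0, 0.6, 0.0495, 0.0005, 0.133, 0, 0, 0.0495, 0.0005, 0.133, 0, 0, 0.0495, 0.0005, 0.133, 0, 0, 0.0495, 0.0005, 0.133, 0, 0, 0.0495, 0.0005, 0.133, 0, 0, 0.0495, 0.0005, 0.133, 0, 0], clamp_n=40)

```text
time: 17.05
position: [0.5385, -0.207, 0.2084]
tool_rot: [2.761, 1.499, 0.002]
ft_force: [0.6, 0.6, 4.3]
grip_width: 0.266
grip_force: 40.0
```

```bash
python3 -c "
from h import *
print(to_tool([.5383,-.2064,.044]))"
```

```text
(array([ 0.00030757, -0.0006299 ,  0.00088933]), array([ 0.53865987, -0.20700122,  0.04488956]), array([ 56.99843376, -33.00159546]))
```

shift_gripper(increments=[0, 0, -0.03, 0, 0, 0, 0, -0.06, 0, 0, 0, 0, -0.09, 0, 0, 0, 0, -0.1, 0, 0, 0, 0, -0.1, 0, 0])

```text
time: 17.55
position: [0.5386, -0.2071, 0.3088]
tool_rot: [2.76, 1.499, 0.004]
ft_force: [-0.4, -0.5, 0.2]
grip_width: 0.267
grip_force: 40.0
```

```bash
python3 -c "
from h import *
print(to_tool([.5743,.2673,.025]))"
```

```text
(array([ 0.41695462, -0.22903816,  0.12038154]), array([ 0.53907374, -0.20713523,  0.14529827]), array([ 57.01300354, -32.98719253]))
```

shift_gripper(increments=[0.417, -0.229, 0, -0.915, 0, 0.417, -0.229, 0, -0.915, 0, 0.417, -0.229, 0, -0.915, 0, 0.417, -0.229, 0, -0.915, 0, 0.417, -0.229, 0, -0.915, 0, 0.417, -0.229, 0, -0.915, 0, 0.417, -0.229, 0, -0.915, 0, 0.417, -0.229, 0, -0.915, 0, 0.417, -0.229, 0, -0.915, 0, 0.417, -0.229, 0, -0.915, 0, 0.417, -0.229, 0, -0.915, 0, 0.417, -0.229, 0, -0.915, 0, 0.417, -0.229, 0, -0.915, 0, 0.417, -0.229, 0, -0.915, 0, 0.417, -0.229, 0, -0.915, 0, 0.417, -0.229, 0, -0.915, 0, 0.417, -0.229, 0, -0.915, 0])

```text
time: 19.25
position: [0.5734, 0.2671, 0.308]
tool_rot: [-1.816, -2.564, -0.001]
ft_force: [-0.3, 0.0, -0.4]
grip_width: 0.269
grip_force: 40.0
```

```bash
python3 -c "
from h import *
s=ctrl.get_state();print(to_tool([.5743,.2673,.026]),s['grip_width'])
p,d=ctrl.get_image('side');u,v=proj('side',np.array([.5743,.2673,.1])).astype(int)
cv2.imwrite('pics/s3.png',cv2.resize(p[v-60:v+60,u-80:u+80,::-1],(640,480),interpolation=3))"
```

```text
(array([-0.0001699 ,  0.00083333,  0.11847506]), array([0.57342967, 0.26714212, 0.14447481]), array([109.38972686,  19.38972197])) 0.26882277551065314
```

View pics/s3.png

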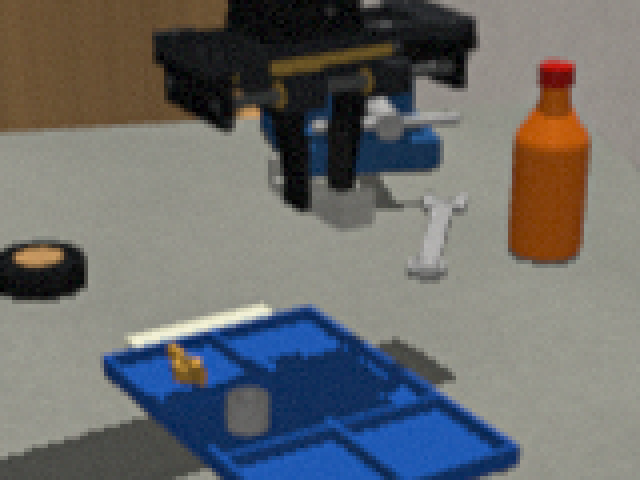

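The bracket is held level above the long section at crop pixel (345,205). The nut (185,365) and spacer (248,412) stand in their sections.

shift_gripper(increments=[0, 0.001, 0.045, 0, 0, 0, 0.001, 0.09, 0, 0, 0, 0.001, 0.114, 0, 0, 0, 0.001, 0.1185, 0, 0, 0, 0.001, 0.1185, 0, 0, 0, 0.001, 0.1185, 0, 0.4, 0, 0.001, 0.1185, 0, 0.4, 0, 0.001, 0.1185, 0, 0.4, 0, 0.001, 0.1185, 0, 0.4])

```text
time: 20.2
position: [0.5745, 0.2679, 0.1901]
tool_rot: [1.815, 2.564, 0.002]
ft_force: [-0.5, -0.4, 0.5]
grip_width: 0.391
grip_force: 0.0
```

shift_gripper(increments=[0, 0, -0.03, 0, 0.4, 0, 0, -0.08, 0, 0.4, 0, 0, -0.12, 0, 0.4, 0, 0, -0.15, 0, 0.4, 0, 0, -0.15, 0, 0.4, 0, 0, -0.15, 0, 0.4, 0, 0, -0.15, 0, 0.4])

```text
time: 20.9
position: [0.5737, 0.2677, 0.338]
tool_rot: [-1.814, -2.564, 0.003]
ft_force: [0.2, 0.4, -0.2]
grip_width: 0.399
grip_force: 0.0
```

```bash
python3 -c "
from h import *
s=ctrl.get_state();print(to_tool([.5743,.2673,.176]),s['joint_positions'])
p,d=ctrl.get_image('top');C=cloud('top',d);m=(np.hypot(C[...,0]-.5743,C[...,1]-.2673)<.06)&(C[...,2]>.0085)&(C[...,2]<.04)&(p.min(-1)>120);q=C[m];print(len(q),cv2.minAreaRect(q[:,:2].astype(np.float32)),np.percentile(q[:,2],[5,50,95]))"
```

```text
(array([-0.00057811,  0.00072443, -0.00146803]), array([0.5734218 , 0.26760288, 0.17453332]), array([109.43375147,  19.43372816])) [-0.85076346  0.34277377  0.46396461  1.59768841 -0.15958905  1.24097722
 -0.01877552]Traceback (most recent call last):
  File "<string>", line 4, in <module>
    p,d=ctrl.get_image('top');C=cloud('top',d);m=(np.hypot(C[...,0]-.5743,C[...,1]-.2673)<.06)&(C[...,2]>.0085)&(C[...,2]<.04)&(p.min(-1)>120);q=C[m];print(len(q),cv2.minAreaRect(q[:,:2].astype(np.float32)),np.percentile(q[:,2],[5,50,95]))
                                                                                                                                                                                                               ~~~~~~~~~~~~~^^^^^^^^^^^^^^^^^^
    return _quantile_unchecked(
        a, q, axis, out, overwrite_input, method, keepdims, weights)
    return _ureduce(a,
                    func=_quantile_ureduce_func,
    ...<5 lines>...
                    overwrite_input=overwrite_input,
                    method=method)
    r = func(a, **kwargs)
    result = _quantile(arr,
                       quantiles=q,
    ...<2 lines>...
                       out=out,
                       weights=wgt)
    slices_having_nans = np.isnan(arr[-1, ...])
                                  ~~~^^^^^^^^^
IndexError: index -1 is out of bounds for axis 0 with size 0
```

shift_gripper(increments=[-0.373, -0.1155, -0.02, 0.04, 0.6, -0.373, -0.1155, -0.02, 0.04, 0.6, -0.373, -0.1155, -0.02, 0.04, 0.6, -0.373, -0.1155, -0.02, 0.04, 0.6, -0.373, -0.1155, -0.02, 0.04, 0.6, -0.373, -0.1155, -0.02, 0.04, 0.6, -0.373, -0.1155, -0.02, 0.04, 0.6, -0.373, -0.1155, -0.02, 0.04, 0.6, -0.373, -0.1155, -0.02, 0.04, 0.6, -0.373, -0.1155, -0.02, 0.04, 0.6, -0.373, -0.1155, -0.02, 0.04, 0.6, -0.373, -0.1155, -0.02, 0.04, 0.6, -0.373, -0.1155, -0.02, 0.04, 0.6, -0.373, -0.1155, -0.02, 0.04, 0.6])

```text
time: 22.35
position: [0.5895, -0.1214, 0.3592]
tool_rot: [-1.863, -2.529, -0.0]
ft_force: [-0.3, -0.6, -0.2]
grip_width: 0.6
grip_force: 0.0
```

```bash
cat > eye.py <<'E'
from h import *
s,p,d=shoot('w_eye');C=cloud('wrist',d,s)
m=(np.hypot(C[...,0]-.575,C[...,1]+.076)<.045)&(C[...,2]>.004)&(C[...,2]<.02);q=C[m]
print(len(q),cv2.minAreaRect(q[:,:2].astype(np.float32)),np.percentile(q[:,2],[5,50,95]))
M=R.from_rotvec(s['tool_rot']).as_matrix();sh=q[(q-q.mean(0))@M[:,0]>.012][:,:2]
print('shank',sh.mean(0),cv2.minAreaRect(sh.astype(np.float32)),np.degrees(np.arctan2(*cv2.fitLine(sh.astype(np.float32),2,0,.01,.01)[1::-1,0])))
print(to_tool([.574,-.0755,.03],s))
p,d=ctrl.get_image('top');C=cloud('top',d);b=np.array([.5502,.2153]);
for n,c in dict(nut=(.4853,.2793),spacer=(.5125,.202),bracket=(.5743,.2673)).items():
    m=(np.hypot(C[...,0]-c[0],C[...,1]-c[1])<(.06 if n=='bracket' else .033))&(C[...,2]>.007)&(C[...,2]<.06)&(p[...,0]>80);q=C[m]
    print(n,len(q),cv2.minAreaRect(q[:,:2].astype(np.float32)),np.percentile(q[:,2],[5,50,95]).round(3))
E
python3 eye.py
```

```text
808 ((0.5752448439598083, -0.07417033612728119), (0.029196130111813545, 0.05823922157287598), 17.073013305664062) [0.00606884 0.00907186 0.01079964]
shank [ 0.5687532  -0.05689803] ((0.5687214136123657, -0.0569603405892849), (0.009616944938898087, 0.02151949144899845), 17.244850158691406) -72.4844
(array([ 0.0482817 , -0.00121108,  0.16568015]), array([ 0.5894757 , -0.12130362,  0.19566542]), array([107.22971296,  17.22971327]))
nut 70 ((0.4846179485321045, 0.28080838918685913), (0.01772541180253029, 0.04756976291537285), 4.310829162597656) [0.013 0.018 0.023]
spacer 83 ((0.512635350227356, 0.2030423879623413), (0.025695987045764923, 0.025203825905919075), 3.6128337383270264) [0.022 0.026 0.029]
bracket 344 ((0.5755655765533447, 0.26935404539108276), (0.03022003546357155, 0.09043958783149719), 21.979095458984375) [0.01  0.013 0.028]
```

View pics/w_eye.png

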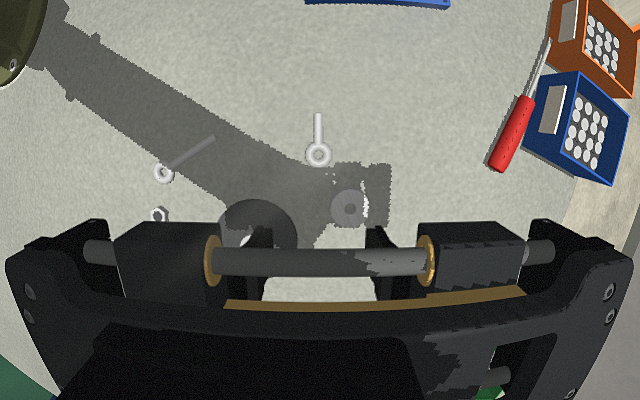

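The short eye's ring is at (318,152) and its shank points up to (318,115), in line with the tool's x axis. The parts already in the tray measure in place. I grip the eye on its shank, clear of the ring.

shift_gripper(increments=[0.061, 0, 0.04, 0, 0.5, 0.061, 0, 0.08, 0, 0.5, 0.061, 0, 0.12, 0, 0.5, 0.061, 0, 0.15, 0, 0.5, 0.061, 0, 0.168, 0, 0.5, 0.061, 0, 0.1745, 0, 0.5, 0.061, 0, 0.1745, 0, 0.5, 0.061, 0, 0.1745, 0, 0.5])

```text
time: 23.25
position: [0.572, -0.0642, 0.1857]
tool_rot: [1.865, 2.526, 0.002]
ft_force: [1.1, 0.7, 0.9]
grip_width: 0.499
grip_force: 0.0
```

```bash
python3 -c "
from h import *
print(to_tool([.5716,-.0627,.021]))"
```

```text
(array([ 0.00169298, -0.00026451,  0.00118265]), array([ 0.57234916, -0.06423995,  0.02218412]), array([107.12741545,  17.12747527]))
```

shift_gripper(increments=[0.0015, 0, 0.001, 0, 0.5, 0.0015, 0, 0.001, 0, 0, 0.0015, 0, 0.001, 0, 0, 0.0015, 0, 0.001, 0, 0, 0.0015, 0, 0.001, 0, 0, 0.0015, 0, 0.001, 0, 0, 0.0015, 0, 0.001, 0, 0, 0.0015, 0, 0.001, 0, 0], clamp_n=40)

```text
time: 24.05
position: [0.571, -0.0627, 0.1838]
tool_rot: [1.866, 2.527, 0.0]
ft_force: [0.0, 0.1, 0.4]
grip_width: 0.108
grip_force: 40.0
```

shift_gripper(increments=[0, 0, -0.03, 0, 0, 0, 0, -0.07, 0, 0, 0, 0, -0.1, 0, 0, 0, 0, -0.1, 0, 0, 0, 0, -0.1, 0, 0])

```text
time: 24.55
position: [0.571, -0.0626, 0.2841]
tool_rot: [1.865, 2.527, 0.002]
ft_force: [0.6, -0.5, -0.9]
grip_width: 0.106
grip_force: 40.0
```

```bash
python3 -c "
from h import *
print(to_tool([.5357,.1360,.0255]))
p,d=ctrl.get_image('side');u,v=proj('side',np.array([.572,-.063,.1])).astype(int)
cv2.imwrite('pics/s4.png',cv2.resize(p[v-60:v+60,u-80:u+80,::-1],(640,480),interpolation=3))"
```

```text
(array([0.20010588, 0.02446614, 0.09518319]), array([ 0.57118852, -0.06248074,  0.12061445]), array([107.14094001,  17.14092639]))
```

View pics/s4.png

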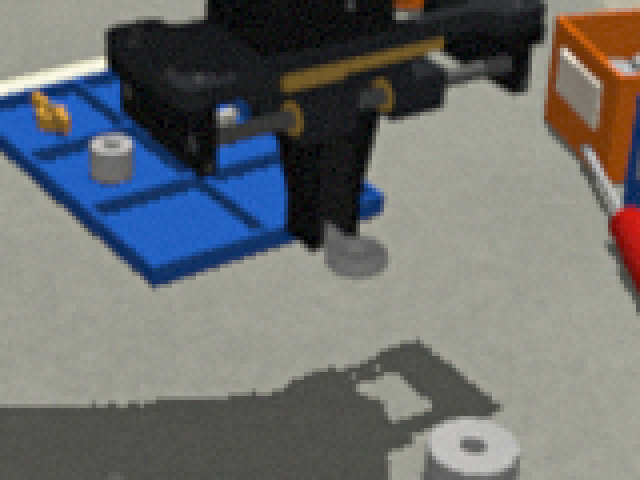

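The eye is held level, with its ring at crop pixel (357,255). Now I carry it to the end section.

shift_gripper(increments=[0.2, 0.0245, 0, -0.04, 0, 0.2, 0.0245, 0, -0.04, 0, 0.2, 0.0245, 0, -0.04, 0, 0.2, 0.0245, 0, -0.04, 0, 0.2, 0.0245, 0, -0.04, 0, 0.2, 0.0245, 0, -0.04, 0, 0.2, 0.0245, 0, -0.04, 0, 0.2, 0.0245, 0, -0.04, 0, 0.2, 0.0245, 0.05, -0.04, 0, 0.2, 0.0245, 0.08, -0.04, 0, 0.2, 0.0245, 0.093, -0.04, 0, 0.2, 0.0245, 0.095, -0.04, 0, 0.2, 0.0245, 0.095, -0.04, 0, 0.2, 0.0245, 0.095, -0.04, 0.3, 0.2, 0.0245, 0.095, -0.04, 0.3, 0.2, 0.0245, 0.095, -0.04, 0.3, 0.2, 0.0245, 0.095, -0.04, 0.3])

```text
time: 26.3
position: [0.5356, 0.1358, 0.1893]
tool_rot: [1.814, 2.564, 0.001]
ft_force: [0.7, 0.2, -1.0]
grip_width: 0.288
grip_force: 0.0
```

shift_gripper(increments=[0, 0, -0.03, 0, 0.3, 0, 0, -0.08, 0, 0.3, 0, 0, -0.13, 0, 0.3, 0, 0, -0.17, 0, 0.3, 0, 0, -0.17, 0, 0.3])

```text
time: 26.8
position: [0.5374, 0.1357, 0.3655]
tool_rot: [1.812, 2.559, 0.017]
ft_force: [1.1, 0.4, -0.1]
grip_width: 0.3
grip_force: 0.0
```

```bash
python3 -c "
from h import *
s=ctrl.get_state();print(to_tool([.569,-.332,.19]),s['joint_positions'])"
```

```text
(array([-0.45184801, -0.12778494,  0.0098268 ]), array([0.53919169, 0.13657209, 0.20199358]), array([109.41681306,  19.41584476])) [-0.79338057  0.1431459   0.54821861  1.76920016 -0.08132348  1.23918578
  0.11478919]
```

shift_gripper(increments=[-0.5035, -0.123, 0, 0, 0.5, -0.5035, -0.123, 0, 0, 0.5, -0.5035, -0.123, 0, 0, 0.5, -0.5035, -0.123, 0, 0, 0.5, -0.5035, -0.123, 0, 0, 0.5, -0.5035, -0.123, 0, 0, 0.5, -0.5035, -0.123, 0, 0, 0.5, -0.5035, -0.123, 0, 0, 0.5, -0.5035, -0.123, 0, 0, 0.5, -0.5035, -0.123, 0, 0, 0.5, -0.5035, -0.123, 0, 0, 0.5, -0.5035, -0.123, 0, 0, 0.5, -0.5035, -0.123, 0, 0, 0.5, -0.5035, -0.123, 0, 0, 0.5, -0.5035, -0.123, 0, 0, 0.5, -0.5035, -0.123, 0, 0, 0.5])

```text
time: 28.4
position: [0.5875, -0.3785, 0.359]
tool_rot: [1.812, 2.566, 0.002]
ft_force: [0.3, 0.3, 0.2]
grip_width: 0.502
grip_force: 0.0
```

```bash
python3 - <<'E'
from h import *
s,p,d=shoot('w_ft');C=cloud('wrist',d,s);r=np.hypot(C[...,0]-.57,C[...,1]+.333)
q=C[(r<.035)&(C[...,2]>.03)&(C[...,2]<.05)];print('stem',len(q),cv2.minAreaRect(q[:,:2].astype(np.float32)),np.percentile(q[:,2],[5,50,95]))
q=C[(r<.035)&(C[...,2]>.006)&(C[...,2]<.014)];print('disc',len(q),cv2.minEnclosingCircle(q[:,:2].astype(np.float32)),np.percentile(q[:,2],[5,50,95]))
print(to_tool([.57,-.333,.033],s))
p,d=ctrl.get_image('top');C=cloud('top',d)
q=C[(np.hypot(C[...,0]-.5397,C[...,1]-.1247)<.036)&(C[...,2]>.009)&(C[...,2]<.06)&(p[...,0]>80)];print('eye',len(q),cv2.minAreaRect(q[:,:2].astype(np.float32)),np.percentile(q[:,2],[5,50,95]))
E
```

```text
stem 115 ((0.5705788135528564, -0.33454424142837524), (0.010765773244202137, 0.011722738854587078), 19.801517486572266) [0.03419749 0.03612279 0.03710579]
disc 744 ((0.5707089304924011, -0.3339260220527649), 0.018279006704688072) [0.0083968  0.00999477 0.01120006]
(array([ 0.04855485, -0.00158386,  0.1624965 ]), array([ 0.5876264 , -0.37836002,  0.19547146]), array([109.55240329,  19.55237362]))
eye 132 ((0.5385177731513977, 0.12343276292085648), (0.026810508221387863, 0.05764313414692879), 27.96402359008789) [0.01044692 0.01377532 0.01761987]
```

View pics/w_ft.png

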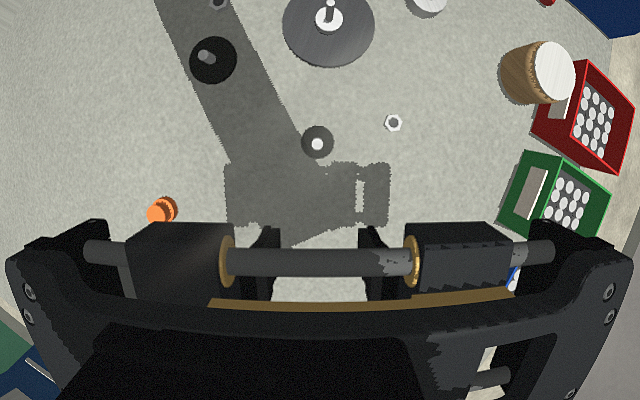

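The small foot is at (317,141), with its stem centred on it. The fit gives (0.5707, -0.334), a disc radius of 18.3 mm and a top at 36 mm, matching the description. The eye measures in its section.

shift_gripper(increments=[0.0475, -0.001, 0.04, 0, 0.4, 0.0475, -0.001, 0.08, 0, 0.4, 0.0475, -0.001, 0.12, 0, 0.4, 0.0475, -0.001, 0.15, 0, 0.4, 0.0475, -0.001, 0.162, 0, 0.4, 0.0475, -0.001, 0.163, 0, 0.4, 0.0475, -0.001, 0.163, 0, 0.4, 0.0475, -0.001, 0.163, 0, 0, 0.0475, -0.001, 0.163, 0, 0, 0.0475, -0.001, 0.163, 0, 0, 0.0475, -0.001, 0.163, 0, 0, 0.0475, -0.001, 0.163, 0, 0, 0.0475, -0.001, 0.163, 0, 0], clamp_n=35)

```text
time: 29.8
position: [0.5704, -0.3357, 0.1964]
tool_rot: [1.814, 2.564, 0.001]
ft_force: [0.1, 0.4, 3.8]
grip_width: 0.129
grip_force: 35.0
```

shift_gripper(increments=[0, 0, -0.03, 0, 0, 0, 0, -0.07, 0, 0, 0, 0, -0.11, 0, 0, 0, 0, -0.13, 0, 0, 0, 0, -0.13, 0, 0, 0, 0, -0.13, 0, 0])

```text
time: 30.4
position: [0.57, -0.3353, 0.3251]
tool_rot: [-1.814, -2.564, -0.001]
ft_force: [-0.3, -0.6, -1.8]
grip_width: 0.124
grip_force: 35.0
```

```bash
python3 -c "
from h import *
print(to_tool([.6151,.1513,.037]))"
```

```text
(array([0.44372361, 0.2044466 , 0.12485931]), array([ 0.56993513, -0.33524249,  0.16156099]), array([109.42869203,  19.42869643]))
```

shift_gripper(increments=[0.444, 0.2045, 0, 0, 0, 0.444, 0.2045, 0, 0, 0, 0.444, 0.2045, 0, 0, 0, 0.444, 0.2045, 0, 0, 0, 0.444, 0.2045, 0, 0, 0, 0.444, 0.2045, 0, 0, 0, 0.444, 0.2045, 0, 0, 0, 0.444, 0.2045, 0, 0, 0, 0.444, 0.2045, 0, 0, 0, 0.444, 0.2045, 0, 0, 0, 0.444, 0.2045, 0, 0, 0, 0.444, 0.2045, 0, 0, 0, 0.444, 0.2045, 0, 0, 0, 0.444, 0.2045, 0, 0, 0, 0.444, 0.2045, 0, 0, 0, 0.444, 0.2045, 0, 0, 0])

```text
time: 32.0
position: [0.6154, 0.1501, 0.3258]
tool_rot: [-1.817, -2.563, -0.0]
ft_force: [-0.2, -0.2, 0.1]
grip_width: 0.125
grip_force: 35.0
```

```bash
python3 -c "
from h import *
s=ctrl.get_state();print(to_tool([.6151,.1513,.038]),s['grip_width'])"
```

```text
(array([1.17428702e-03, 3.61771604e-05, 1.24336366e-01]), array([0.615444  , 0.15016106, 0.16233622]), array([109.33530712,  19.33530625])) 0.12458152926146915
```

Descend, release, and retreat up and toward the robot's right to clear the top view.

shift_gripper(increments=[0.001, 0, 0.04, 0, 0, 0.001, 0, 0.08, 0, 0, 0.001, 0, 0.115, 0, 0, 0.001, 0, 0.1235, 0, 0, 0.001, 0, 0.124, 0, 0, 0.001, 0, 0.124, 0, 0, 0.001, 0, 0.124, 0, 0.35, 0.001, 0, 0.124, 0, 0.35, 0.001, 0, 0.124, 0, 0.35, 0.001, 0, 0.124, 0, 0.35])

```text
time: 33.0
position: [0.6151, 0.1522, 0.2021]
tool_rot: [1.815, 2.564, 0.001]
ft_force: [-0.8, -0.3, -0.2]
grip_width: 0.329
grip_force: 0.0
```

shift_gripper(increments=[0, 0, -0.03, 0, 0.35, 0, 0, -0.08, 0, 0.35, 0, 0, -0.13, 0, 0.35, 0, 0, -0.17, 0, 0.35, -0.25, 0, -0.17, 0, 0.35, -0.25, 0, -0.17, 0, 0.35, -0.25, 0, -0.17, 0, 0.35, -0.25, 0, -0.17, 0, 0.35, -0.25, 0, -0.17, 0, 0.35, -0.25, 0, -0.17, 0, 0.35, -0.25, 0, -0.17, 0, 0.35])

```text
time: 34.1
position: [0.698, -0.0862, 0.3715]
tool_rot: [-1.82, -2.561, 0.001]
ft_force: [1.1, 0.2, 0.3]
grip_width: 0.351
grip_force: 0.0
```

```bash
python3 - <<'E'
from h import *
out=[]
for n in('top','side'):
    p,d=ctrl.get_image(n);C=cloud(n,d);u,v=proj(n,np.array([.55,.215,.01])).astype(int)
    out.append(cv2.resize(p[v-60:v+60,u-80:u+80,::-1],(400,300),interpolation=3))
    q=C[(np.hypot(C[...,0]-.6151,C[...,1]-.1513)<.034)&(C[...,2]>.009)&(C[...,2]<.06)];print('foot',len(q),q.mean(0),q[:,2].max())
    u,v=proj(n,np.array([.54,-.2,.01])).astype(int);out.append(cv2.resize(p[max(v-90,0):v+90,u-120:u+120,::-1],(400,300),interpolation=3))
cv2.imwrite('pics/fin.png',np.vstack([np.hstack(out[:2]),np.hstack(out[2:])]))
E
```

```text
foot 167 [0.61421843 0.15310221 0.01796796] 0.04460856120748957
foot 134 [0.61309364 0.14783969 0.0198543 ] 0.04148643022271392
```

View pics/fin.png

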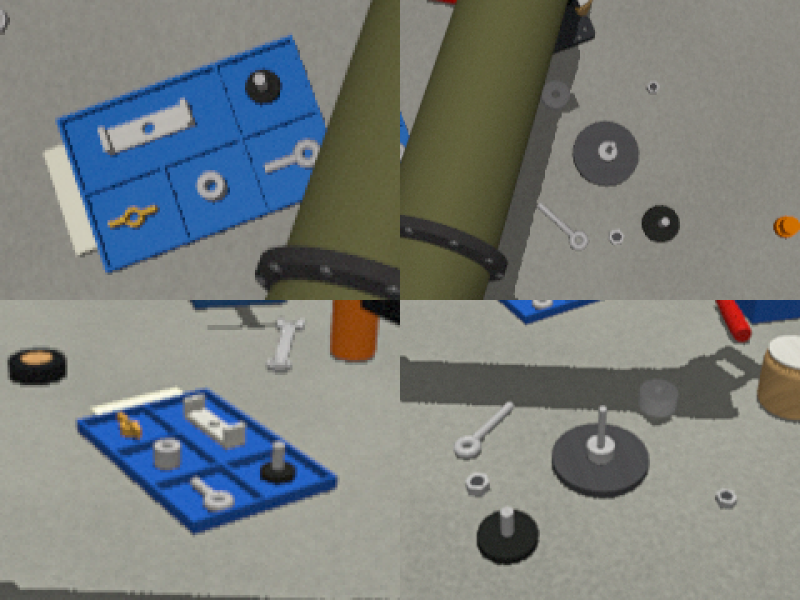

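The final picture shows everything where it was asked for. The nut is beside the label (130,215), the spacer in the middle (211,185) and the eye at the end (300,155). The bracket is in the long section (148,127) and the foot stands in the small one (262,87). The stud is bare and the look-alikes are untouched.

```bash
python3 -c "
from bench import ctrl
print(ctrl.close_job())"
```

```text
the job is handed in; nothing more can be done
None
```

The job is handed in at about 34 s: the stud is stripped in the order asked, all five parts are in their tray sections, and the long eye bolt, large foot and wide ring were not touched.

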